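# Catch the returned cameras from the drop chute

### The job

Three single-use cameras have come in and are waiting behind the gate of the drop chute. Take the empty tray by its raised handle, push its front rim against the paddle below the lip so that the gate folds down, and hold the tray under the lip until all three have slid into it. Then stand the tray flat with its whole floor on the green mat and let go: keep it level, let no camera fall beside it, and leave the bottle, tank, duster can and loupe where they stand.

Things in the scene. Friction and masses are not known exactly. Their poses are not given: they have to be found in the camera images.
- chute: Drop chute, fixed: trough rising at 30 degrees from its lip in +x for 205 mm, inside width 116, outside 126, side walls 50 mm high. It stands on a beige pedestal 90 mm behind the lip (space under the lip is free up to there), on a foot plate 10 mm thick, 170 mm wide. Origin: on the bench straight below the lip; +x level into the chute (the way the tray is pushed), +z up.
- lip (a point): The gate's pivot, at the middle of the chute's lower lip, 210 mm above the bench; same axes as the chute.
- gate (a joint): Steel rocker gate (rad): 0 shut, standing 20 mm high across the trough's lower end; 1.5 fully folded outwards and down, in line with the trough floor (stop). Pushing the paddle in +x opens it, a spring shuts it; 1 to 3 N at the paddle. Cameras pass freely from 1.4: with a rim 40 mm below the pivot that is when the tray's front wall is about 30 mm behind (+x of) the lip.
- paddle (a point): Tip of the gate's paddle, a steel plate 64 mm wide reaching from the pivot down to this rubber-edged tip 71 mm from the pivot (edge radius 4). Shut, it leans 0.82 rad forward of straight down: tip 52 mm in front of the lip (-x), 48 mm below it. Fully open it leans 0.68 rad the other way, under the chute. Turns with the gate.
- tray_mid (a point): Centre of the empty grey plastic catch tray, half-way up (32.5 mm above its underside): open box 190 (x) x 144 (y) x 65 mm high, walls and floor 4 mm, 200 g, +z up. Its front rim is the +x end; the raised handle is over the -x end.
- tray_handle (a point): Centre of the tray's handle: a flat bar 96 mm long (along the tray's y), 10 mm thick (tray x) and 30 mm tall, at 110 mm behind the tray's centre (tray -x), its centre 84 mm above the tray's underside, so that its lower edge is 4 mm above the rim and its top 99 mm above the underside. Two uprights, 10 mm wide, join its ends (43 mm either side of the middle) to the tray's end wall.
- tray_corner1 (a point): Corner of the tray's underside at its front (+x) +y side (95 mm along x and 72 mm along y from the centre).
- tray_corner2 (a point): Corner of the tray's underside at its front (+x) -y side (95 mm along x and 72 mm along y from the centre).
- tray_corner3 (a point): Corner of the tray's underside at its handle end (-x) +y side (95 mm along x and 72 mm along y from the centre).
- tray_corner4 (a point): Corner of the tray's underside at its handle end (-x) -y side (95 mm along x and 72 mm along y from the centre).
- cam1_mid (a point): Centre of a black single-use camera, a block 52 (x) x 100 (y) x 30 mm (z), about 65 g, smooth plastic; number 1 from the lip, lying across the trough with its lens up.
- cam2_mid (a point): Centre of a black single-use camera, a block 52 (x) x 100 (y) x 30 mm (z), about 65 g, smooth plastic; number 2 from the lip, lying across the trough with its lens up.
- cam3_mid (a point): Centre of a black single-use camera, a block 52 (x) x 100 (y) x 30 mm (z), about 65 g, smooth plastic; number 3 from the lip, lying across the trough with its lens up.
- mat: Flat green work mat fixed on the bench, 250 (x) x 210 (y) mm, 3 mm thick; origin at the centre of its underside.
- bottle: White chemistry bottle with a black cap, 70 mm across, 195 mm tall, standing; origin at the centre of its foot.
- tank: Black film-developing tank with a grey lid, 88 mm across, 98 mm tall, standing; origin at the centre of its foot.
- duster: White spray duster can with a grey nozzle, 60 mm across, 172 mm tall, standing; origin at the centre of its foot.
- loupe: Black focusing loupe, 60 mm across, 50 mm tall, standing; origin at the centre of its foot.
Mind the look-alikes: they are no part of the job. What is shaped like the part that bears cam2_mid but blue or purple is not meant.

How it is judged:
By the outcome, as a careful person would: the job done as asked, in the order asked, and still so for the second after the job is handed in, with the robot touching nothing.
It also fails if it takes over 54 s, if anything falls off the work surface, if the arm or the gripper's body presses on something with over 40 N, if the wrist force passes 120 N, or if a joint passes its speed limit or range.

### The arm

A 7-joint arm with a two-finger parallel gripper is mounted at the origin on the work surface. World frame = base frame: x ahead of the robot, y to its left, z up, the work surface at z = 0. Lengths are in m, angles in degrees, forces in N, time in s.
With the tool pointing down it reaches from about 0.35 to 0.775 m from the base axis. Payload 3.1 kg.
Tool frame: the origin (TCP) lies on the centre line of the jaws, within the pads' length; the fingertips stand 17 mm ahead of it and the grasp point (between the pads) lies 2 mm behind it (robot.tip_reach is the distance from the TCP to the fingertips, in m); z points along the fingers, y is the direction in which the jaws open and shut (so a half turn about z gives the same grasp; the last joint's range is limited). The gripper opens to 85 mm and grips with 20 to 120 N. Pads are 22 mm wide; open, the fingers measure 114 mm over their backs; the gripper's body (76 mm by 85 mm) begins 54 mm behind the grasp point. The pads swing forward as they close: fully open they stand 13 mm farther back than shut.
Start: joints at [-75.499, 17.813, 0.802, 86.603, -0.252, 75.585, -1.558], TCP at [0.16, 0.526, 0.248] pointing down, gripper open.
Joint ranges: [-154.91, 154.91], [-16.99, 109.72], [-72.82, 74.43], [7.12, 147.25], [-82.49, 262.49], [11.32, 116.49], [-174.64, 174.64]. Speed limits (degrees/s): [159.86, 159.86, 180, 180, 180, 180, 180].

### API

Orientations are given as [roll, pitch, yaw] about the fixed x, y, z axes, in that order (R = Rz(yaw) Ry(pitch) Rx(roll)).
In Python, from station import robot, fingers, vision, workorder, recognise gives the robot as it stands. Calls block until the motion is done:
- robot.move_to(position, orientation): joint-space move of the TCP to a pose.
- robot.line_to(position, orientation=None, velocity=0.15, f_stop=None): straight line of the TCP; orientation=None keeps the orientation; velocity is the mean speed in m/s. With f_stop (N) it stops when the force on the tool has changed by that much, and returns True; else False.
- robot.move_j(angles): joint-space move.
- fingers.gripper_to(opening, force=None): opening from 0.0 (shut) to 1.0 (fully open); force is the grip in N (None keeps the last); returns when the fingers have stopped.
- robot.pause(seconds).
- robot.inverse_kinematics(position, orientation): joint angles nearest the present ones, or None.
- vision.grab_frame(name): name is "scene" or "top" or "wrist"; returns the picture (420x560x3 uint8, red, green, blue); there is no depth.
- vision.calibration(name): a dict with "mtx" (3x3 intrinsics, pixels), "k1" (the pictures are not rectified: a ray, as slopes to the right and down, at radius r is drawn at 1 + k1 r^2 times it, then the intrinsics apply), "extrinsics" (4x4, takes a point from world to camera coordinates); the wrist camera has in their place "T_tool_cam" (4x4, takes a point from camera to tool coordinates, whose origin is the TCP and whose axes are the flange's). Camera axes: x right, y up, looking along -z (the intrinsics and any distortion apply to the point x, -y, -z); pixel columns grow to the right and rows downward; lengths in m; the calibration is good to about 2 mm. A picture is of the moment at which its call begins: read the wrist's pose just before it. calibration takes no time and is no camera call.
A pose or a line that the arm cannot do raises robot.PlanningError and nothing moves.
- workorder.close_job(): hands the job in, once; it reports no verdict.
Trained networks look in the newest picture that a camera, given by its name, has taken for a name from the list of things; names that differ only in an ending like _2 or _b are one class to them, and where a whole thing is asked for, a point or a joint stands for the part that bears it (a point fixed in the world has none). Each returns a list of dicts, best first, with "p" (0 to 1); they miss things now and then, are a little off and sometimes report something else, mostly with a low value. They report only what shows in the picture. A call takes as long as a camera call. They do not tell look-alikes from the thing itself.
- recognise(label, camera): "rect" ([centre column, centre row, width, height] in pixels, round what is visible of it).
Readings, each from a call of its own:
- robot.current_time_s(): time.
- robot.current_joint_positions(): joint angles.
- robot.current_dq(): joint speeds.
- robot.current_joint_torque(): joint torques, N m.
- robot.current_tool_pos(): TCP position.
- robot.current_eef_rot(): TCP orientation.
- robot.current_contact_force(): force on the tool from outside, world axes, zero at the start.
- robot.current_torque(): the same for the moment, N m.
- robot.current_finger_gap(): opening from 0.0 (shut) to 1.0 (fully open).
Only numpy, scipy, OpenCV 4.12 (cv2) and the standard library are available. Lean on these libraries where they do the work, as an engineer would, in place of code of your own. Each camera call takes 0.05 s, during which the arm holds its last target. There are 200 camera calls.

## Working session

There is one attempt and no reset: what is moved stays moved. The work goes in short steps, each a Python script; the robot and the scene stay as the last script left them, time stands still between calls to the robot, and variables do not carry over. Pictures are saved under pics/ and viewed, about 8 in all and at most 12, crops included, and the job is handed in when it is done.

```bash
mkdir -p pics; ls; python3 - <<'E'
from station import robot, fingers, vision, workorder, recognise
import cv2
for n in("scene","top"):
    im=vision.grab_frame(n); cv2.imwrite(f"pics/{n}0.png",im[:,:,::-1])
    c=vision.calibration(n); print(n,c)
    for l in ("tray_mid","tray_handle","chute","gate","cam1_mid","mat","bottle","tank","duster","loupe"):
        print(l,[( [round(v) for v in r["rect"]],round(r["p"],2)) for r in recognise(l,n)[:3]])
print(robot.current_time_s(),robot.current_eef_rot(),vision.calibration("wrist"))
E
```

```text
pics
scene {'mtx': array([[425.5181045 ,   0.        , 284.02106742],
       [  0.        , 425.5181045 , 209.5017219 ],
       [  0.        ,   0.        ,   1.        ]]), 'k1': -0.1256498145832758, 'extrinsics': array([[ 8.65949170e-04,  9.99999275e-01, -8.37195488e-04,
         6.25488904e-03],
       [-6.38801644e-01,  1.19728417e-03,  7.69370539e-01,
         2.47150080e-01],
       [ 7.69370984e-01, -1.31433926e-04,  6.38802217e-01,
        -1.70364945e+00],
       [ 0.00000000e+00,  0.00000000e+00,  0.00000000e+00,
         1.00000000e+00]])}
tray_mid [([393, 218, 56, 70], 0.66), ([391, 272, 29, 57], 0.56)]
tray_handle [([392, 218, 56, 69], 0.8)]
chute [([324, 272, 93, 146], 0.69)]
gate []
cam1_mid [([393, 219, 52, 66], 0.74)]
mat [([392, 218, 52, 68], 0.74), ([200, 231, 68, 60], 0.56)]
bottle [([172, 267, 36, 65], 0.82)]
tank [([275, 196, 30, 37], 0.57), ([392, 218, 55, 69], 0.43)]
duster [([391, 271, 28, 54], 0.7), ([393, 217, 53, 68], 0.17)]
loupe [([276, 241, 24, 24], 0.66)]
top {'mtx': array([[518.47529661,   0.        , 279.94183685],
       [  0.        , 518.47529661,
[... 647 characters left out ...]
[]
duster [([186, 184, 30, 36], 0.56)]
loupe [([284, 240, 21, 20], 0.77), ([284, 304, 32, 34], 0.31)]
1.1 [1.79998468e+02 1.64039951e-03 1.63113337e+02] {'mtx': array([[333.67422093,   0.        , 281.89642819],
       [  0.        , 333.67422093, 208.51969886],
       [  0.        ,   0.        ,   1.        ]]), 'k1': -0.006730675901558899, 'T_tool_cam': array([[ 4.99166185e-04,  9.65093437e-01,  2.61905343e-01,
         6.56614650e-02],
       [ 9.99999617e-01, -2.93464084e-04, -8.24518238e-04,
         2.71849354e-04],
       [-7.18877329e-04,  2.61905655e-01, -9.65093214e-01,
        -1.25071964e-01],
       [ 0.00000000e+00,  0.00000000e+00,  0.00000000e+00,
         1.00000000e+00]])}
```

```bash
python3 - <<'E'
import cv2
a=cv2.imread("pics/top0.png")[90:340,110:440]; cv2.imwrite("pics/top0c.png",cv2.resize(a,None,fx=2.4,fy=2.4,interpolation=cv2.INTER_CUBIC))
a=cv2.imread("pics/scene0.png")[150:370,130:450]; cv2.imwrite("pics/scene0c.png",cv2.resize(a,None,fx=2.5,fy=2.5,interpolation=cv2.INTER_CUBIC))
E
```

```text
(no output)
```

View pics/top0c.png

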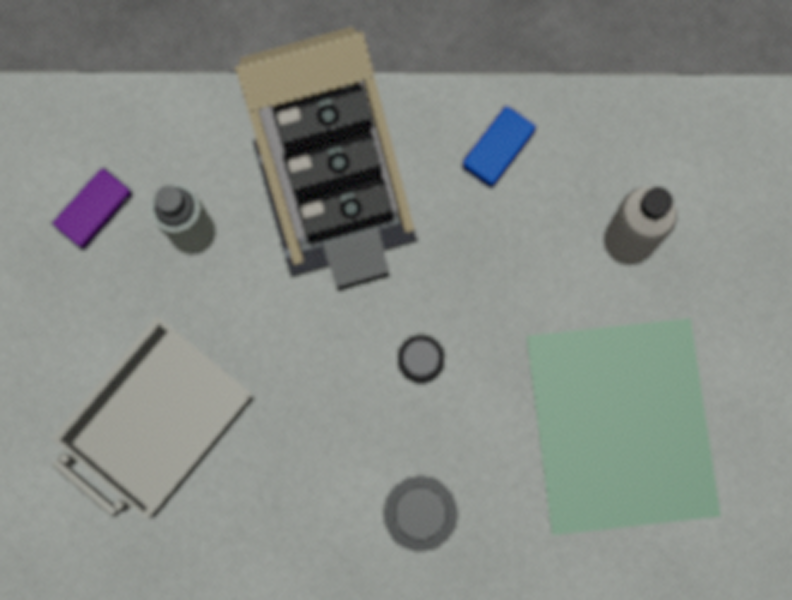

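View pics/scene0c.png

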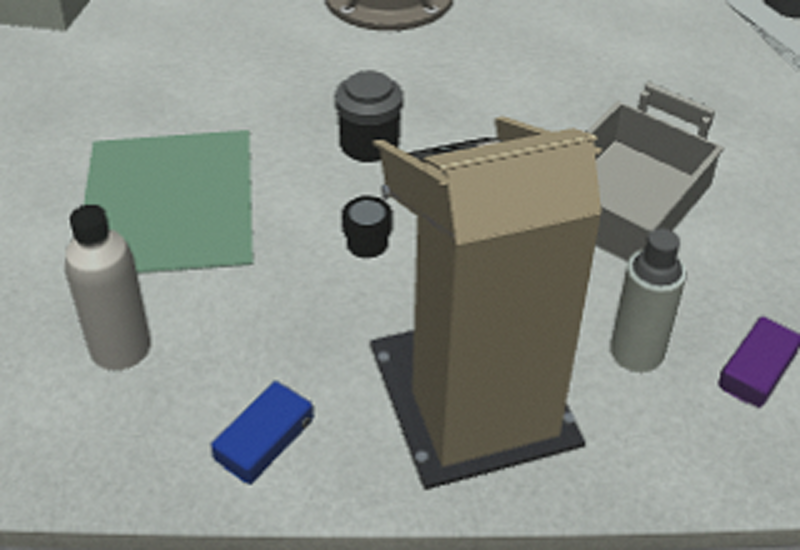

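```bash
cat > h.py <<'E'
import numpy as np, cv2
from scipy.optimize import least_squares
from scipy.spatial.transform import Rotation as Rot
from station import robot, fingers, vision, workorder, recognise
def cam(n, pose=None):
    c=vision.calibration(n)
    if n=="wrist":
        T=np.eye(4); T[:3,:3]=Rot.from_euler("xyz",pose[1],degrees=True).as_matrix(); T[:3,3]=pose[0]
        E=np.linalg.inv(T@c["T_tool_cam"])
    else: E=c["extrinsics"]
    return c["mtx"],c["k1"],E
def proj(P,C):
    K,k,E=C; p=np.atleast_2d(P)@E[:3,:3].T+E[:3,3]
    s=np.c_[p[:,0],-p[:,1]]/-p[:,2:3]; s=s*(1+k*(s**2).sum(1,keepdims=True))
    return s*[K[0,0],K[1,1]]+K[:2,2]
def at_z(uv,z,C):
    f=lambda q: proj([q[0],q[1],z],C)[0]-uv
    return least_squares(f,[.5,0]).x
def xf(P,q):  # local points -> world with q=(x,y,yaw rad)
    P=np.atleast_2d(np.array(P,float)); c,s=np.cos(q[2]),np.sin(q[2])
    return np.c_[q[0]+c*P[:,0]-s*P[:,1], q[1]+s*P[:,0]+c*P[:,1], P[:,2]]
def fit(P,uv,C,q0):
    r=least_squares(lambda q:(proj(xf(P,q),C)-uv).ravel(),q0)
    return r.x, np.round(r.fun.reshape(-1,2),1).tolist()
TRAYP=[[95,72,65],[95,-72,65],[-95,72,65],[-95,-72,65],[-110,48,99],[-110,-48,99],[95,72,0],[95,-72,0]]
TRAYP=np.array(TRAYP)/1000
E
python3 - <<'E'
from h import *
C=cam("top"); px=lambda L:np.array(L)/2.4+[110,90]
for n,uv,z in [("loupe",(421,358),.05),("tank",(420,513),.098),("bottle",(657,203),.195),("dust",(171,200),.172)]:
    print(n,at_z(px(uv),z,C).round(3))
m=np.array([[125,105,3],[125,-105,3],[-125,105,3],[-125,-105,3]])/1000
print("mat",fit(m,px([(528,336),(690,320),(552,534),(719,515)]),C,[.5,-.2,0]))
# tray: handle bar top ends, floor inner corners of front
t=np.array([[-110,48,99],[-110,-48,99]])/1000
print("tray handle",fit(t,px([(60,459),(122,512)]),C,[.5,.2,-.8]))
# chute: paddle tip corners, walls' lower ends top
c=np.array([[-52,32,162],[-52,-32,162],[-25,63,253],[-25,-63,253]])/1000
print("chute",fit(c,px([(338,288),(389,275),(296,263),(411,233)]),C,[.6,0,.2]))
E
```

```text
loupe [ 0.559 -0.027]
tank [ 0.371 -0.026]
bottle [ 0.717 -0.292]
dust [0.725 0.263]
mat (array([ 0.48238966, -0.27844138,  0.10914599]), [[-0.6, -0.4], [0.4, -0.9], [-0.3, 0.4], [0.6, 0.8]])
tray handle (array([ 0.48655622,  0.28860088, -0.67627925]), [[0.1, 0.1], [-0.1, -0.1]])
chute (array([0.67794767, 0.05426306, 0.2708415 ]), [[-0.7, 1.7], [0.6, 1.1], [0.5, -1.3], [-0.4, -1.3]])
```

```bash
cat >> h.py <<'E'
CH=np.array([0.67795,0.05426,0.2708]); MAT=np.array([0.4824,-0.2784,0.1091]); TRAY=np.array([0.4866,0.2886,-0.6763])
def tcp(tray,under,side=-1):  # tray pose -> TCP pose (grasp with TCP 88 mm above underside)
    p=xf([[-.110,0,under+.088]],tray)[0]
    return p.tolist(), [180,0,float((np.degrees(tray[2])+side*90+180)%360-180)]
def at_chute(front):  # tray pose with front wall 'front' m behind the lip
    p=xf([[front-.095,0,0]],CH)[0]; return np.array([p[0],p[1],CH[2]])
E
python3 - <<'E'
from h import *
for s in (-1,1):
    for n,t,u in [("pick",TRAY,.0),("lift",TRAY,.16),("pre",at_chute(-.075),.105),("prehi",at_chute(-.075),.16),("push",at_chute(.035),.105),("mathi",MAT,.13),("mat",MAT,.003)]:
        p,o=tcp(t,u,s); q=robot.inverse_kinematics(p,o); print(s,n,np.round(p,3),np.round(o,0),None if q is None else np.round(q,0))
E
```

```text
-1 pick [0.401 0.357 0.088] [ 180.    0. -129.] [-43.  25.  -1. 101.   1.  54.  97.]
-1 lift [0.401 0.357 0.248] [ 180.    0. -129.] [-45.  16.   1.  89.  -0.  75.  98.]
-1 pre [ 0.408 -0.021  0.193] [180.   0. -74.] [ -59.    5.   64.  113.   -5.   64. -157.]
-1 prehi [ 0.408 -0.021  0.248] [180.   0. -74.] [ -41.    0.   42.  108.   -0.   72. -163.]
-1 push [0.514 0.009 0.193] [180.   0. -74.] [ -50.   26.   65.   99.  -25.   71. -144.]
-1 mathi [ 0.373 -0.29   0.218] [180.   0. -84.] [ -17.   17.   65.  103.  -16.   71. -121.]
-1 mat [ 0.373 -0.29   0.091] [180.   0. -84.] [ -13.   30.   65.  112.  -32.   58. -107.]
1 pick [0.401 0.357 0.088] [180.   0.  51.] [-62.  26.  25. 102. -13.  55. -71.]
1 lift [0.401 0.357 0.248] [180.   0.  51.] [-63.  17.  26.  89.  -8.  75. -75.]
1 pre [ 0.408 -0.021  0.193] [180.   0. 106.] [-44.   4.  47. 113.  -3.  64.  20.]
1 prehi [ 0.408 -0.021  0.248] [180.   0. 106.] [-35.   0.  36. 108.  -0.  72.  17.]
1 push [0.514 0.009 0.193] [180.   0. 106.] [-37.  19.  43.  98. -14.  68.  26.]
1 mathi [ 0.373 -0.29   0.218] [180.   0.  96.] [-18.  18.  68. 103. -17.  71.  60.]
1 mat [ 0.373 -0.29   0.091] [180.   0.  96.] [ -6.  25.  54. 112. -25.  55.  66.]
```

```bash
python3 - <<'E'
from h import *
p,o=tcp(TRAY,.12,1); robot.move_to(p,o)
P=(robot.current_tool_pos(),robot.current_eef_rot()); im=vision.grab_frame("wrist")[:,:,::-1].copy()
np.save("w1.npy",np.r_[P[0],P[1]]); cv2.imwrite("pics/w1raw.png",im)
C=cam("wrist",P)
for a in proj(xf(TRAYP,TRAY),C): cv2.circle(im,tuple(int(v) for v in a.round()),3,(0,0,255),1)
cv2.imwrite("pics/w1.png",cv2.resize(im,None,fx=1.42,fy=1.42)); print(P,robot.current_time_s(),proj(xf(TRAYP,TRAY),C).round())
E
```

```text
(array([0.39977613, 0.35884186, 0.20801889]), array([-1.79926963e+02, -1.91776160e-02,  5.14399170e+01])) 2.3167 [[549. 113.]
 [514. 282.]
 [304. 112.]
 [300. 281.]
 [284. 147.]
 [284. 274.]
 [497. 114.]
 [474. 253.]]
```

View pics/w1.png

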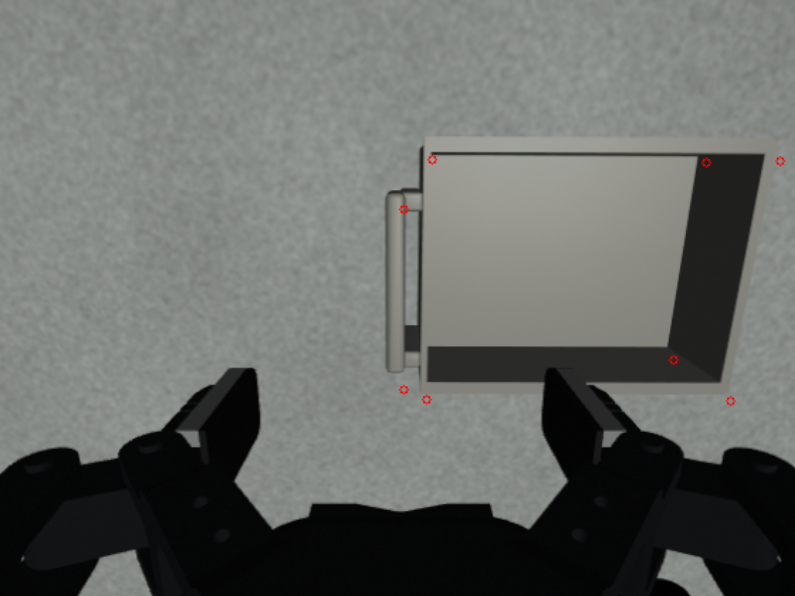

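```bash
python3 - <<'E'
from h import *
w=np.load("w1.npy"); C=cam("wrist",(w[:3],w[3:]))
uv=np.array([(778,137),(729,393),(424,137),(422,394),(396,192),(396,371)])/1.42
q,r=fit(TRAYP[:6],uv,C,TRAY); print(q,r)
c=xf([[-.11,.0,0]],q); print(c)
open("h.py","a").write(f"TRAY=np.array({q.tolist()})\n")
# fingers/camera offset: where TCP axis projects
E
```

```text
[ 0.48979091  0.29782135 -0.67156807] [[-1.3, 3.6], [-0.3, -4.8], [0.5, 3.4], [-0.1, -5.3], [0.3, -1.2], [0.7, 1.9]]
[[0.40367774 0.36626492 0.        ]]
```

```bash
sed -i 's/under+.088/under+.090/' h.py; python3 - <<'E'
from h import *
fingers.gripper_to(.5)
p,o=tcp(TRAY,.06,1); robot.move_to(p,o)
p,o=tcp(TRAY,0,1); print(robot.line_to(p,o,.08,f_stop=15), robot.current_tool_pos())
f0=robot.current_contact_force()
fingers.gripper_to(0,110); print(robot.current_finger_gap(),f0,robot.current_contact_force(),robot.current_time_s())
p[2]+=.03; robot.line_to(p,o,.08); robot.pause(.2)
print(robot.current_finger_gap(),robot.current_contact_force(),robot.current_torque())
P=(robot.current_tool_pos(),robot.current_eef_rot()); im=vision.grab_frame("wrist")[:,:,::-1].copy()
sc=vision.grab_frame("scene")[150:370,300:460,::-1]
C=cam("wrist",P); L=TRAYP.copy(); L[:,2]+=.03
for a in proj(xf(L,TRAY),C): cv2.circle(im,tuple(int(v) for v in a.round()),3,(0,0,255),1)
cv2.imwrite("pics/w2.png",np.hstack([im,cv2.resize(sc,(240,420))[:,:240]])); print(P,robot.current_time_s())
E
```

```text
False [0.40411961 0.36656508 0.09049776]
0.09071676716513848 [-0.42098405  0.6263651   0.68281952] [-0.72769957 -0.58211277  4.54022838] 4.4583
0.0913998935148585 [ 0.20757517 -0.16244527 -1.30891135] [ 0.10426085  0.11093381 -0.0193686 ]
(array([0.40321212, 0.36592483, 0.11931269]), array([-1.79989679e+02,  8.50565151e-02,  5.15243924e+01])) 5.2833
```

View pics/w2.png

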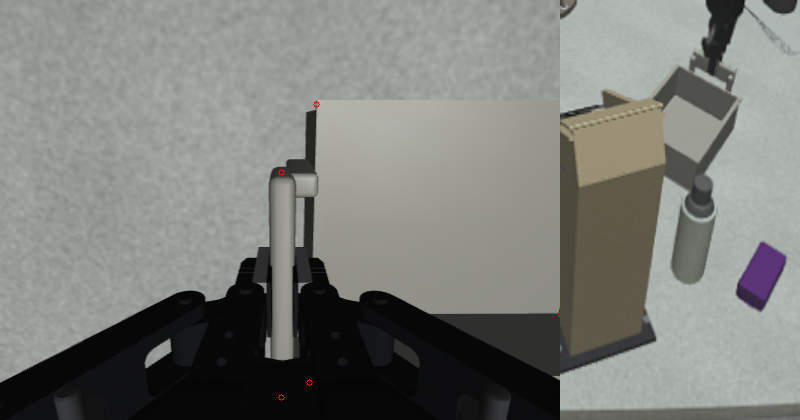

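```bash
cat >> h.py <<'E'
def at_chute2(front,y=0.):
    p=xf([[front-.095,y,0]],CH)[0]; return np.array([p[0],p[1],CH[2]])
def overlay(fn,tray,under):
    im=vision.grab_frame("top")[:,:,::-1].copy(); C=cam("top")
    L=TRAYP.copy(); L[:,2]+=under
    c=np.array([[-52,32,162],[-52,-32,162],[-25,63,253],[-25,-63,253],[0,58,210],[0,-58,210]])/1000
    for P,q,col in ((L[:6],tray,(0,0,255)),(c,CH,(255,0,255))):
        for a in proj(xf(P,q),C): cv2.circle(im,tuple(int(v) for v in a.round()),1,col,-1)
    a=im[100:330,130:430]; s=vision.grab_frame("scene")[150:330,230:460,::-1]
    a=cv2.resize(a,(520,400)); s=cv2.resize(s,(280,220)); b=np.zeros((400,800,3),np.uint8); b[:,:520]=a; b[:220,520:]=s
    cv2.imwrite(fn,b)
E
python3 - <<'E'
from h import *
p,o=tcp(TRAY,.15,1); robot.line_to(p,o,.2)
p,o=tcp(at_chute2(-.085,.12),.15,1); robot.move_to(p,o)
t=at_chute2(-.08,0); p,o=tcp(t,.107,1); print(robot.line_to(p,o,.12,f_stop=20))
robot.pause(.2); print(p,robot.current_tool_pos(),robot.current_eef_rot(),o,robot.current_joint_positions().round(),robot.current_finger_gap(),robot.current_contact_force())
overlay("pics/o1.png",t,.107); print(robot.current_time_s())
E
```

```text
False
[0.40333619719270053, -0.021978174871343643, 0.197] [ 0.40339575 -0.02143087  0.19714642] [ 1.79978125e+02 -9.91335406e-03  1.05589798e+02] [180, 0, 105.51569709214266] [-39.   3.  41. 113.  -2.  65.  19.] 0.09387837035862982 [-0.65538315 -0.2539442  -0.8951275 ]
8.7
```

View pics/o1.png

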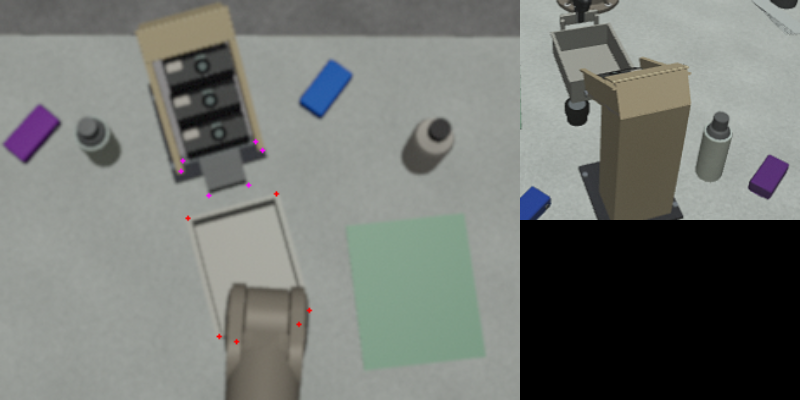

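```bash
python3 - <<'E'
from h import *
for f in (.0,.043):
    t=at_chute2(f); p,o=tcp(t,.107,1); print(robot.line_to(p,o,.1,f_stop=18),robot.current_contact_force().round(2))
for i in range(4):
    robot.pause(.6); print(robot.current_contact_force().round(2),robot.current_tool_pos().round(4))
print(p,robot.current_finger_gap(),robot.current_joint_positions().round()); overlay("pics/o2.png",t,.107); print(robot.current_time_s())
E
```

```text
False [-1.   -0.13 -2.31]
False [-2.07 -0.34 -3.77]
[-2.77 -1.13 -4.32] [0.5214 0.0108 0.1969]
[-3.93 -0.65 -5.45] [0.5216 0.0108 0.1969]
[-5.   -2.16 -5.56] [0.5217 0.0109 0.1969]
[-4.81 -1.72 -7.03] [0.5218 0.0109 0.197 ]
[0.5218537331411139, 0.010924616388920453, 0.197] 0.08673583651852629 [-34.  19.  40.  97. -13.  69.  25.]
12.7333
```

View pics/o2.png

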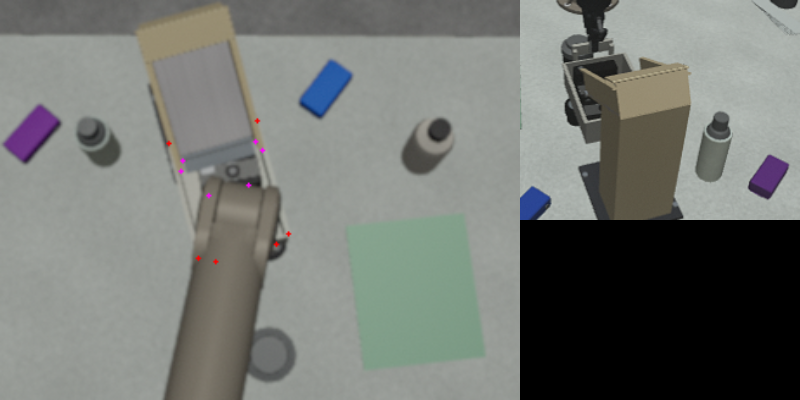

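```bash
python3 - <<'E'
from h import *
print(robot.current_contact_force().round(2),robot.current_torque().round(2))
s=vision.grab_frame("scene")[150:260,270:370,::-1]; t=vision.grab_frame("top")[160:270,210:320,::-1]
P=(robot.current_tool_pos(),robot.current_eef_rot()); w=vision.grab_frame("wrist")[:,:,::-1]
cv2.imwrite("pics/s3.png",np.hstack([cv2.resize(s,(330,363)),cv2.resize(w,(470,363))]))
E
```

```text
[-3.9   0.02 -6.11] [-0.56  1.74  0.02]
```

View pics/s3.png

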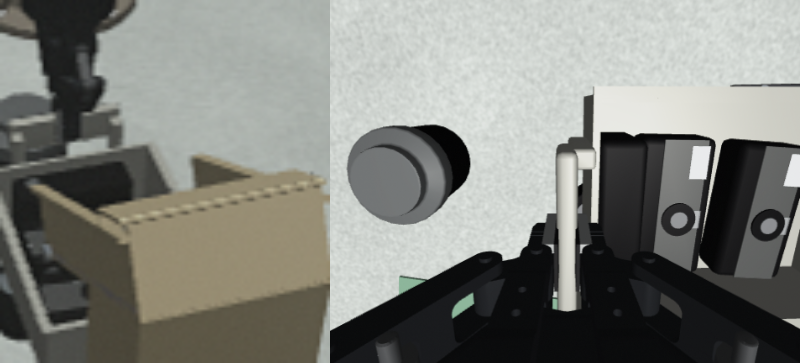

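```bash
python3 - <<'E'
from h import *
t=at_chute2(-.08); p,o=tcp(t,.107,1); print(robot.line_to(p,o,.06,f_stop=18),robot.current_contact_force().round(2))
p[2]+=.05; robot.line_to(p,o,.12)
p,o=tcp(MAT,.15,1); robot.line_to(p,o,.15,f_stop=20)
p,o=tcp(MAT,.04,1); print(robot.line_to(p,o,.12,f_stop=15))
robot.pause(.3); print(p,robot.current_tool_pos(),robot.current_eef_rot(),o,robot.current_contact_force().round(2),robot.current_finger_gap())
im=vision.grab_frame("top")[:,:,::-1].copy(); L=TRAYP.copy(); L[:,2]+=.04
for a in proj(xf(L[:6],MAT),cam("top")): cv2.circle(im,tuple(int(v) for v in a.round()),1,(0,0,255),-1)
s=vision.grab_frame("scene")[150:310,170:330,::-1]
cv2.imwrite("pics/o4.png",np.hstack([cv2.resize(im[190:340,290:440],(400,400)),cv2.resize(s,(400,400))])); print(robot.current_time_s())
E
```

```text
False [ 0.04  0.16 -2.61]
False
[0.37305400545518885, -0.29037720656105276, 0.13] [ 0.37334153 -0.29053461  0.13041699] [1.79949978e+02 2.40683977e-02 9.62590583e+01] [180, 0, 96.25096954487731] [ 0.73 -0.41 -3.07] 0.09065825624394004
19.0667
```

View pics/o4.png

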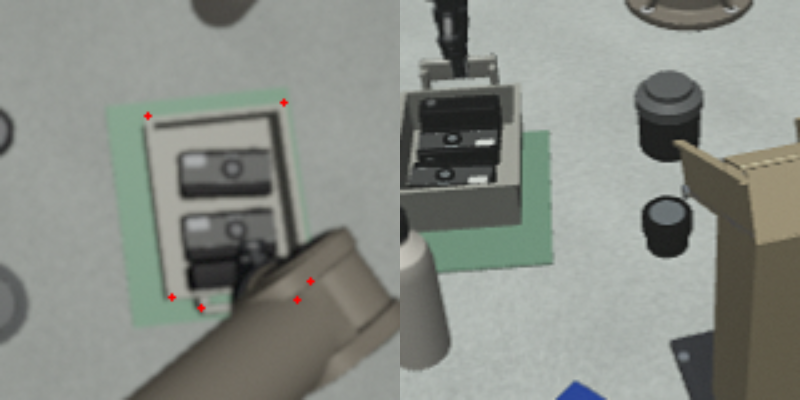

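```bash
python3 - <<'E'
from h import *
M=MAT.copy(); M[0]+=.005
p,o=tcp(M,.012,1); print(robot.line_to(p,o,.08,f_stop=12))
p,o=tcp(M,.001,1); print(robot.line_to(p,o,.02,f_stop=4)); robot.pause(.2)
print(robot.current_tool_pos(),robot.current_contact_force().round(2))
z=robot.current_tool_pos()
fingers.gripper_to(.3); robot.pause(.2)
q=robot.current_tool_pos(); q[2]+=.12; robot.line_to(q,None,.1)
P=(robot.current_tool_pos(),robot.current_eef_rot()); np.save("w5.npy",np.r_[P[0],P[1]])
w=vision.grab_frame("wrist")[:,:,::-1]; cv2.imwrite("pics/w5.png",w)
robot.move_to([q[0]-.0,q[1]+.12,.35],[180,0,96])
im=vision.grab_frame("top")[:,:,::-1].copy(); L=TRAYP.copy(); L[:,2]+=.003
for a in proj(xf(L[:6],M),cam("top")): cv2.circle(im,tuple(int(v) for v in a.round()),1,(0,0,255),-1)
s=vision.grab_frame("scene")[150:310,150:310,::-1]
cv2.imwrite("pics/o5.png",np.hstack([cv2.resize(im[190:340,290:440],(400,400)),cv2.resize(s,(400,400))])); print(robot.current_time_s(),robot.current_contact_force())
E
```

```text
False
True
[ 0.37844708 -0.29079213  0.09517521] [-0.87  1.4   5.42]
22.975 [0.30895869 0.2961211  0.5078678 ]
```

View pics/o5.png

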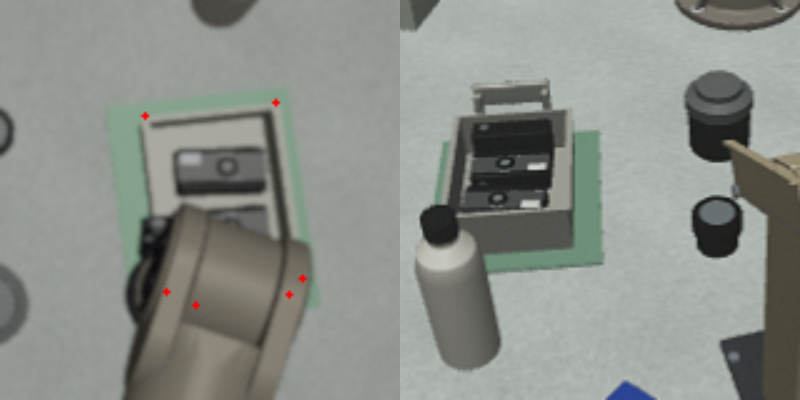

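View pics/w5.png

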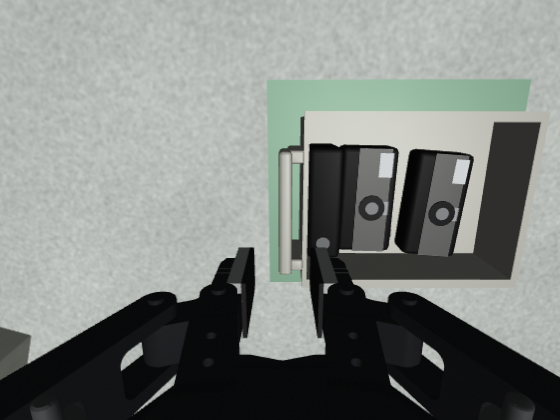

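```bash
python3 - <<'E'
from h import *
w=np.load("w5.npy"); C=cam("wrist",(w[:3],w[3:])); L=TRAYP[:4].copy(); L[:,2]+=.003
t,r=fit(L,np.array([(547,111),(511,279),(304,111),(303,285)],float),C,MAT); print(t,r)
c=[at_z(np.array(u,float),.003,C) for u in [(530,80),(268,80),(270,281)]]  # +x+y, -x+y, -x-y
print(c)
m,r=fit(np.array([[.125,.105,.003],[-.125,.105,.003],[-.125,-.105,.003]]),np.array([(530,80),(268,80),(270,281)],float),C,MAT); print(m,r)
d=xf(np.c_[TRAYP[[0,1,2,3],:2]/1,np.zeros(4)],t)[:,:2]-m[:2]; a=m[2]; R=np.array([[np.cos(a),-np.sin(a)],[np.sin(a),np.cos(a)]]); print((d@R).round(3))
E
```

```text
[ 0.48753482 -0.27744314  0.11577606] [[-0.3, 0.7], [3.6, 1.1], [-1.2, 1.8], [-1.9, -3.9]]
[array([ 0.59779283, -0.16192134]), array([ 0.35200542, -0.18934971]), array([ 0.37482492, -0.39652914])]
[ 0.48677378 -0.27975377  0.11080602] [[1.8, -0.2], [-1.1, -0.3], [-0.7, 1.1]]
[[ 0.096  0.075]
 [ 0.096 -0.069]
 [-0.094  0.074]
 [-0.094 -0.07 ]]
```

Corners lie 29 mm or more inside the mat edge along x and 30 mm or more along y. The gripper is clear, so I'm handing in.

```bash
python3 - <<'E'
from h import *
vision.grab_frame("top"); C=cam("top")
for l,z in (("bottle",.195),("loupe",.05),("tank",.098),("duster",.172)): print(l,[(at_z(np.array(r["rect"][:2]),z,C).round(3),round(r["p"],2)) for r in recognise(l,"top")[:1]])
print(workorder.close_job(),robot.current_time_s())
E
```

```text
bottle [(array([ 0.688, -0.273]), 0.8)]
loupe [(array([ 0.552, -0.026]), 0.58)]
tank [(array([0.791, 0.092]), 0.7)]
duster [(array([0.696, 0.246]), 0.95)]
the job is handed in; nothing more can be done
the job is handed in; nothing more can be done
```

The tray is standing flat on the green mat with all three cameras in it, and I handed the job in after about 23 s of the 54 s allowed. I gripped the tray by its handle, pushed its rim against the paddle, and held it under the lip until the trough was empty. Then I backed out, lowered the tray onto the mat, let go and moved the gripper clear.

**Last checks:**
- **Tray on the mat:** the wrist picture taken after release puts the underside corners about 29 mm or more inside the mat edges along x and 30 mm or more along y. The tray looks level and no camera is outside it. One camera is standing on edge against the rear wall, and the other two lie lens up.
- **Forces and grip:** no contact stop tripped during the push or the carry. The grip held throughout.
- **Bottle, tank, duster and loupe:** I noticed no change in their positions in the pictures, though not every picture showed all four. The arm did not go near the bottle or the duster.

**Checks that disagreed:**
- **Final position check of the standing objects:** it proves little. The tank detection was a false hit on the chute. The bottle and duster came out about 3 cm off their first positions, because I used the centre of the whole detection box where the first measurement used the cap.
- **Top camera against arm and wrist camera:** they differed by 6 to 9 mm. I allowed for that when pushing and placing the tray.

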